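Gauge check of the tray release button

ROBOT

A 7-joint arm with a two-finger parallel gripper is mounted at the origin on the work surface. World frame = base frame: x ahead of the robot, y to its left, z up, the work surface at z = 0. Lengths are in m, angles in degrees, forces in N, time in s.
With the tool pointing down it reaches from about 0.425 to 0.875 m from the base axis. Payload 4.7 kg.
Tool frame: the origin (TCP) lies between the finger pads, 19 mm behind the fingertips; this is the grasp point; z points along the fingers, y is the line along which they close (so a half turn about z gives the same grasp; the last joint's range is limited). The gripper opens to 87 mm and grips with 3 to 60 N. Pads are 19 mm wide; open, the fingers measure 117 mm over their backs; the gripper's body (75 mm by 190 mm) begins 51 mm behind the grasp point.
Start: joints at [-63.764, 18.392, -4.016, 83.108, 1.295, 78.541, -3.26], TCP at [0.279, 0.587, 0.241] pointing down, gripper open.
Joint ranges: [-163.93, 163.93], [-17.29, 119.83], [-79.2, 71.16], [3.27, 140.29], [-89.18, 269.18], [5.43, 117.66], [-154.24, 154.24]. Speed limits (degrees/s): [147.25, 147.25, 180, 180, 180, 180, 180].

INTERFACE

Orientations are given as [roll, pitch, yaw] about the fixed x, y, z axes, in that order (R = Rz(yaw) Ry(pitch) Rx(roll)).
In Python, from cell import env gives the robot as it stands.
- The arm moves only by the shell command python3 -m jog 'ROWS' [FORCE]. ROWS is JSON, a list of rows, each an object with "dp": the shift along the tool's x, y, z in cm, a list of three; "twist": the turn about the tool's z in degrees; "fingers": the opening, from 0 (shut) to 1 (fully open). A call has 1 to 8 rows; each row is the pose to reach, as a shift and turn from the pose commanded when the call began, along the tool's axes at that moment; what a row does not reach only later rows make up. A row lasts 1/8 s, in which the tool goes at most 62.5 mm and 10.7 degrees, less where a joint would pass 70% of its speed; a pose out of reach is approached as far as the arm can. A call with a gripper value outside its range is refused whole. The fingers move at their own pace and stop on an object; FORCE is the grip in N (left out, the last holds). Time passes only in rows, so rows that repeat a pose let the fingers close. It gives the time, the measured TCP pose, the force, the opening and the grip force at its end, in the units of the state.
- env.get_obs(): the state, without advancing time (a new reading comes with each control period).
- env.read_camera(name): name is "side" or "top" or "wrist"; returns a dict with "pixels" (400x640x3 uint8, blue, green, red), "depth" (400x640 float32, m along the optical axis (not along the pixel's ray), 0 where there is no reading), "fx", "fy", "cx", "cy" (pixels), "rvec" (rotation vector, rad) and "tvec" (3), from world to camera coordinates, as OpenCV has them. Camera axes: x right, y down, z forward; pixel columns grow to the right and rows downward; lengths in m; the calibration is good to about 2 mm. A picture is of the moment at which its call begins.
- env.sign_off(): hands the job in; it is judged then, once.
The state is a dict: "time_s": time; "qpos": joint angles; "joint_velocities": joint speeds; "effort": joint torques, N m; "tool_pos": TCP position; "tool_rot": TCP orientation; "force": force on the tool from outside, world axes, zero at the start; "wrist_torque": the same for the moment, N m; "grip_width": finger opening in m; "grasp_force": force on a finger pad.
Only numpy, scipy, OpenCV 4.12 (cv2) and the standard library are available. Lean on these libraries where they do the work, as an engineer would, in place of code of your own. Each camera call takes 0.05 s, during which the arm holds its last target. There are 200 camera calls.

TASK

Check the release button of the phone charging block. First hang the blue key caddy, which stands in the way of the phone tray, by its wire handle on the hook and let go of it; then take the yellow push gauge from its holder and press its tip gently on the red dot of the chrome button, the gauge square to the sloping button, until the tray has slid most of the way out. Finish while still holding the gauge there with that light push, and leave the other things where they are.

Things in the scene. Friction and masses are not known exactly. Their poses are not given: they have to be found in the camera images.
- block: Black charging block, fixed, 110 (x) by 190 (y) mm, top sloping up from 56 mm high in front to 95 mm at the back. Origin: centre of its underside. Its -x side is the front, where the tray comes out. A round chrome button stands in the middle of the sloping top.
- button_top (a point): Centre of the button's top face, marked by a 12 mm red dot; 90 mm above the table when out. Chrome button 36 mm across, 13 mm proud of a 50 mm aluminium collar. Its z axis points outward, tilted 0.35 rad (20 degrees) from vertical towards the block's front (-x of the block); pressing goes along -z. It moves with the button.
- button (a joint): How far the button is pressed: 0 out, 0.010 m fully in. Spring: 1 N to start, 6 N fully in (0.5 N per mm); it springs back when released. Beyond that it is a hard stop.
- tray (a joint): How far the phone tray is out: 0 shut, 0.050 m at full button travel. It is geared to the button (5 mm of tray per mm of button), comes out of the block's front while the button is pressed and goes back when it is released.
- tray_front (a point): Middle of the tray's aluminium front, which is 176 mm wide and 24 mm high. With the tray shut it lies 52.5 mm in front of the block's origin and 19 mm above the table; it moves with the tray.
- caddy: Loose blue open key box, 60 x 60 x 45 mm, 0.1 to 0.2 kg, just in front of the tray. Origin: centre of its underside, z up. A 6 mm wire handle stands in its y-z plane like a gable: upright at y = +-28.5 mm to 75 mm high, then sloping to a peak at the centre (underside 102, top 108 mm high). On the peak a wooden grip post, 12 x 12 mm, sides along x and y, from 106 to 150 mm high.
- caddy_peak (a point): Underside of the handle's peak, 102 mm above the caddy's origin: the spot that rests on the hook.
- caddy_grip (a point): Point on the caddy's grip post 132 mm above its origin, a good place for the TCP: pinch across the caddy's y, finger tips above the wire peak, so that they clear the hook.
- hook: Fixed hook stand. Origin on the table; dark base 120 x 90 x 12 mm centred at x = +20 mm, post 12 mm thick at x = +35 mm, 160 mm high. From its top a chrome 8 mm bar runs to -x: level seat at x = -18 to -45 mm, upturned tip at x = -62 mm, 166 mm high. The handle goes over the tip from -x to +x, its gable across the bar, then down.
- hook_seat (a point): Top of the hook's level seat, 150 mm above the table, at x = -31.5 mm of the stand; axes as the stand's: x points from the tip to the post.
- holder: Fixed grey holder block 80 by 80 by 50 mm with an 18 mm hole in its top in which the gauge stands upright. Origin: centre of its underside.
- gauge: Loose push gauge, 130 mm long, 0.12 kg, standing upright in the holder. Origin: its rounded tip, 5 mm above the table at the start; z runs along it from the tip up. Steel stem 12 mm thick from 0 to 45 mm, then a round yellow body 26 mm thick from 45 to 130 mm, which rests on the holder's top.
- gauge_grip (a point): Point on the gauge's axis 100 mm from the tip, a good place for the TCP.
- dish: White ceramic key dish, 110 mm across, 28 mm high; leave alone.
- figurine: Bronze door knocker figurine, 100 mm high; leave alone.
- powerbank: Grey rubber power bank, 68 by 140 by 16 mm; leave alone.
- coin: Silver coin, 31 mm across, 4 mm thick; leave alone.
- glasses_case: Brown glasses case, 62 by 160 by 42 mm; leave alone.
- sanitiser: Clear bottle of hand sanitiser, 48 mm across, 120 mm high; leave alone.
There are look-alikes about, which are no part of the job. There is more than one size of the gauge; the one meant has the size given above.

How it is judged:
By the outcome, as a careful person would: the job done as asked, in the order asked, and still so for the second after the job is handed in, while the arm keeps its last pose, push and grip.
It also fails if it takes over 58 s, if anything falls off the work surface, if the arm or the gripper's body presses on something with over 40 N, if the wrist force passes 120 N, or if a joint passes its speed limit or range.

## Working session

There is one attempt and no reset: what is moved stays moved. The work goes in short steps, Python scripts to look and compute and a shell command to move; the robot and the scene stay as the last step left them, time stands still between calls to the robot, and variables do not carry over. Pictures are saved under pics/ and viewed, at most 14 in all, crops included, and the job is handed in when it is done.

```bash
ls; mkdir -p pics; cat > h.py <<'E'
import numpy as np, cv2
from cell import env
from scipy.spatial.transform import Rotation as R
def cam(n):
    c=env.read_camera(n); c['R']=cv2.Rodrigues(np.array(c['rvec'],float))[0]; c['t']=np.array(c['tvec'],float).ravel()
    return c
def world(c,u,v,z=None):
    """pixel -> world by depth (z None) or by plane z"""
    d=np.array([(u-c['cx'])/c['fx'],(v-c['cy'])/c['fy'],1.])
    o=-c['R'].T@c['t']; r=c['R'].T@d
    if z is None:
        return o+r*np.median(c['depth'][int(v)-1:int(v)+2,int(u)-1:int(u)+2])
    return o+r*(z-o[2])/r[2]
def cloud(c):
    v,u=np.mgrid[:400,:640]; D=c['depth']
    P=np.stack([(u-c['cx'])/c['fx']*D,(v-c['cy'])/c['fy']*D,D],-1)
    P=(P-c['t'])@c['R']; P[D==0]=np.nan
    return P
def proj(c,p):
    q=c['R']@np.array(p)+c['t']; return q[0]/q[2]*c['fx']+c['cx'],q[1]/q[2]*c['fy']+c['cy']
def todp(p):
    """world shift to p in tool axes (cm), from measured pose"""
    o=env.get_obs(); return 100*R.from_euler('xyz',o['tool_rot'],degrees=True).as_matrix().T@(np.array(p)-o['tool_pos'])
E
python3 - <<'E'
from h import *
import pickle
o=env.get_obs();print(o)
cs={n:cam(n) for n in('top','side')}
pickle.dump(cs,open('c0.pkl','wb'))
for n,c in cs.items():
    cv2.imwrite(f'pics/{n}0.png',cv2.resize(c['pixels'],(800,500),interpolation=cv2.INTER_CUBIC)); print(n,-c['R'].T@c['t'],c['fx'])
E
```

```text
pics
{'time_s': 0.0, 'qpos': array([-63.76414566,  18.43888163,  -4.01574668,  83.17464931,
         1.29476722,  78.5381851 ,  -3.2598728 ]), 'joint_velocities': array([-0.05970577, -0.05625424,  0.01801262, -0.01128378, -0.05777163,
        0.00312458,  0.06069238]), 'effort': array([-5.21105703e-04, -4.91296649e+01, -4.04354436e-01, -3.12520587e+01,
       -6.40059239e-02,  4.38279309e-02,  1.64307362e-04]), 'tool_pos': array([0.2789197 , 0.58655999, 0.24016571]), 'tool_rot': array([-1.79893511e+02,  5.30864103e-03,  1.54574180e+02]), 'force': array([-0.7353609 ,  0.08600122,  0.10724358]), 'wrist_torque': array([ 0.002734  , -0.03507819, -0.02308524]), 'grasp_force': 0.0, 'grip_width': 0.08715280414228425}
top [ 0.3748412  -0.09180349  1.34563465] 495.93193144542295
side [ 0.33588898 -0.66440273  0.7763896 ] 380.52420529981885
```

View pics/top0.png

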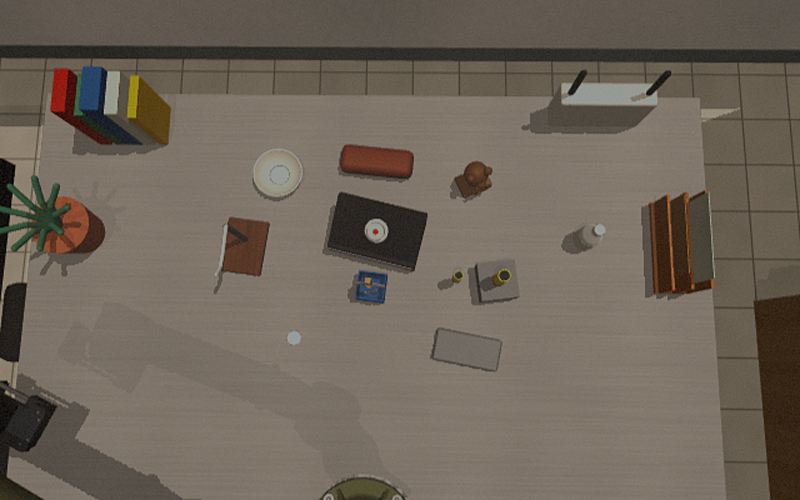

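View pics/side0.png

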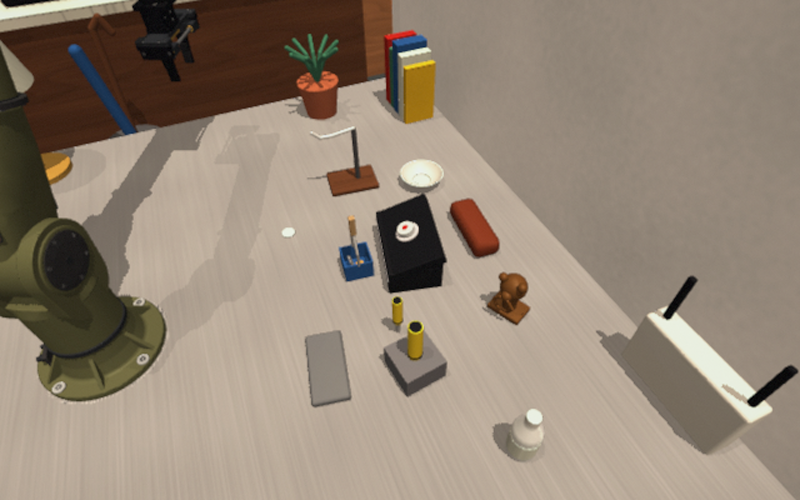

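The top view shows: the block (375,231) with its button, the blue caddy (371,286), the hook stand (243,247) with its tip to the left, the holder (497,281) and coin, dish etc. There are two yellow gauges. One stands in the grey holder at top (503,275) / side (415,340). A smaller one stands free at top (458,275) / side (397,310). The one in the holder fits the description, and an enlarged crop should confirm its size.

```bash
python3 - <<'E'
from h import *
import pickle
cs=pickle.load(open('c0.pkl','rb'))
t=cs['top']['pixels'][110:260,165:425]; cv2.imwrite('pics/top1.png',cv2.convertScaleAbs(cv2.resize(t,None,fx=3,fy=3,interpolation=cv2.INTER_CUBIC),alpha=1.5))
s=cs['side']['pixels'][90:320,235:445]; cv2.imwrite('pics/side1.png',cv2.convertScaleAbs(cv2.resize(s,None,fx=2.6,fy=2.6,interpolation=cv2.INTER_CUBIC),alpha=1.2))
c=cs['top'];P=cloud(c)
for nm,(u,v) in dict(block=(300,185),gA=(402,220),gB=(366,220),caddy=(297,229),holder=(395,230),hookbase=(200,205)).items(): print(nm,world(c,u,v))
# height segments: top faces
for nm,(a,b,d,e),lo,hi in [('gA',(385,205,420,240),.115,.15),('gB',(355,205,375,230),.06,.15),('holder',(378,205,418,245),.042,.058),('caddybox',(280,212,312,246),.035,.055),('post',(280,205,315,246),.11,.16),('hookbase',(170,165,220,230),.006,.02),('hookbar',(165,165,220,240),.12,.18)]:
    Q=P[b:e,a:d].reshape(-1,3); Q=Q[(Q[:,2]>lo)&(Q[:,2]<hi)]
    if len(Q)>3:
        r=cv2.minAreaRect((Q[:,:2]*1000).astype(np.float32)); print(nm,len(Q),Q.mean(0).round(4),Q[:,2].max().round(3),np.round(r[0],1),np.round(r[1],1),round(r[2],1))
E
```

```text
block [ 0.6147421  -0.01776615  0.09100187]
gA [ 0.52136632 -0.2721965   0.13585613]
gB [ 0.52513421 -0.18703119  0.09669719]
caddy [ 0.509854   -0.00669096  0.00225367]
holder [ 0.50517295 -0.2662912   0.05054793]
hookbase [0.57172631 0.25877332 0.01144134]
gA 99 [ 0.5215 -0.2738  0.1339] 0.14 [ 522.3 -274.6] [24.6 24. ] 30.6
gB 60 [ 0.525  -0.1872  0.0923] 0.103 [ 525.8 -188.2] [17.8 18. ] 27.2
holder 802 [ 0.5212 -0.2732  0.0497] 0.058 [ 522.5 -274.9] [80.2 81. ] 6.8
caddybox 120 [ 0.5086 -0.0067  0.0438] 0.051 [508.  -8.] [61.5 59.9] 83.2
post 35 [ 0.5069 -0.0084  0.1437] 0.154 [507.7  -7.7] [11.8 12.1] 83.4
hookbase 1320 [0.5947 0.2699 0.0122] 0.02 [596.7 275.8] [175.6 133.7] 0.5
hookbar 174 [0.5707 0.2757 0.1522] 0.17 [564.  276.3] [ 12.4 106.1] 84.3
```

View pics/top1.png

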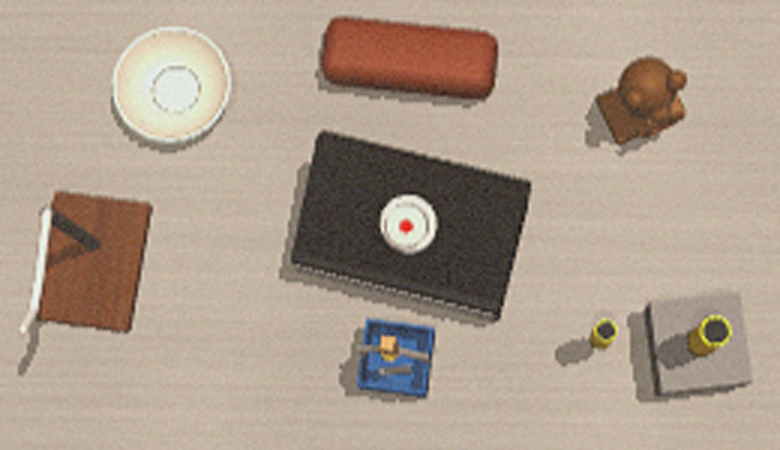

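View pics/side1.png

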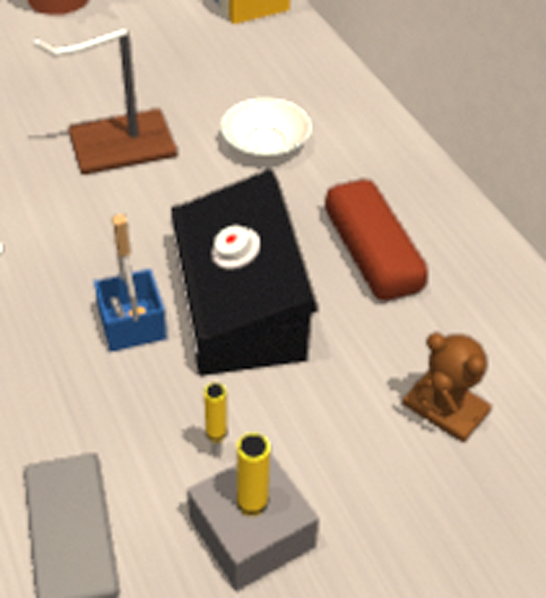

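The crop confirms it: the gauge in the holder is 26 mm thick with its top at 135 mm, while the free-standing one is only about 18 mm by 97 mm. The in-holder gauge at (0.522,-0.274) is the one meant. The caddy yaw is about -7°, with its wire along image x. The block slopes down towards the robot, with a yaw of about -13°. Next I'll measure the button, block and hook.

```bash
python3 - <<'E'
from h import *
import pickle
cs=pickle.load(open('c0.pkl','rb'))
for n,(a,b,d,e) in dict(top=(285,165,315,205),side=(300,160,350,210)).items():
    c=cs[n]; p=c['pixels'].astype(int)[b:e,a:d]
    m=(p[...,2]>p[...,1]*1.7)&(p[...,2]>90); v,u=np.nonzero(m); u=u.mean()+a;v=v.mean()+b
    print(n,'dot',m.sum(),u,v,world(c,u,v,.09).round(4),world(c,u,v).round(4))
c=cs['top'];P=cloud(c)
# block top plane
p=c['pixels'].astype(int); dark=p.max(-1)<60
m=np.zeros((400,640),bool); m[150:222,255:348]=1
Q=P[m&dark&(P[...,2]>.05)]; 
A=np.c_[Q[:,:2],np.ones(len(Q))]; s=np.linalg.lstsq(A,Q[:,2],rcond=None)[0]
r=cv2.minAreaRect((Q[:,:2]*1000).astype(np.float32))
print('block slope',s,'tilt',np.degrees(np.arctan(np.hypot(*s[:2]))),'dir',np.degrees(np.arctan2(s[1],s[0])),r,len(Q))
# hook base by colour, on z=12mm
m[:]=0; m[165:225,165:220]=1
base=m&(P[...,2]<.02)&(p[...,2]>p[...,0]*1.6)
v,u=np.nonzero(base); W=np.array([world(c,x,y,.012)[:2] for x,y in zip(u,v)])*1000
print('base',cv2.minAreaRect(W.astype(np.float32)),len(W))
bar=m&(P[...,2]>.135)
B=P[bar]; d=cv2.fitLine((B[:,:2]).astype(np.float32),cv2.DIST_HUBER,0,.01,.01).ravel(); print('bar',d,np.degrees(np.arctan2(d[1],d[0])))
i=np.argsort(B[:,0]); print(B[i][::8].round(3))
E
```

```text
top dot 14 299.85714285714283 185.07142857142858 [ 0.6147 -0.0173  0.09  ] [ 0.6149 -0.0173  0.0893]
side dot 8 323.375 181.25 [ 0.6125 -0.0204  0.09  ] [ 0.6127 -0.02    0.0895]
block slope [ 0.34788235 -0.08307113 -0.14237874] tilt 19.680258735391128 dir -13.430210363452126 ((621.6227416992188, -18.888992309570312), (190.11500549316406, 111.77706146240234), 76.1305923461914) 2899
base ((594.6033935546875, 272.682373046875), (90.77442932128906, 118.665283203125), 83.03548431396484) 1251
bar [ 0.9911439  -0.13279213  0.55925083  0.27668107] -7.6309686
[[0.512 0.283 0.169]
 [0.517 0.282 0.166]
 [0.522 0.281 0.16 ]
 [0.528 0.279 0.152]
 [0.534 0.278 0.148]
 [0.541 0.283 0.15 ]
 [0.546 0.281 0.15 ]
 [0.553 0.281 0.15 ]
 [0.558 0.278 0.153]
 [0.563 0.276 0.152]
 [0.569 0.275 0.157]
 [0.575 0.274 0.153]
 [0.58  0.277 0.154]
 [0.587 0.277 0.154]
 [0.592 0.275 0.155]
 [0.597 0.274 0.157]
 [0.604 0.274 0.159]
 [0.606 0.274 0.159]
 [0.609 0.278 0.156]
 [0.612 0.278 0.157]
 [0.615 0.277 0.153]]
```

```bash
python3 -c "
from h import *
print(todp([.508,-.0077,.20]))"
```

```text
[-46.2039371  -43.83161549   4.10425251]
```

```bash
python3 -m jog '[{"dp":[-4,-4,0],"twist":-3,"fingers":1},{"dp":[-8,-7.5,0],"twist":-6,"fingers":1},{"dp":[-12,-11,0],"twist":-9,"fingers":1},{"dp":[-16,-15,0],"twist":-12,"fingers":1},{"dp":[-20,-19,0],"twist":-15,"fingers":0.7},{"dp":[-24,-23,0],"twist":-18.4,"fingers":0.7},{"dp":[-28,-26.5,0],"twist":-18.4,"fingers":0.7},{"dp":[-32,-30.5,0],"twist":-18.4,"fingers":0.7}]' 10; python3 -c "
from h import *
print(todp([.508,-.0077,.19]))"
```

```text
time_s: 1.1
tool_pos: [0.4374, 0.1726, 0.2411]
tool_rot: [180.0, 0.0, 173.0]
force: [1.4, 0.3, 0.2]
grip_width: 0.062
grasp_force: 0.0
[ -9.20231695 -17.03187964   5.1024765 ]
```

```bash
python3 -m jog '[{"dp":[-2.5,-4.5,0],"twist":0,"fingers":0.7},{"dp":[-5,-9,0],"twist":0,"fingers":0.6},{"dp":[-7.5,-13.5,0],"twist":0,"fingers":0.5},{"dp":[-9.2,-17,2],"twist":0,"fingers":0.5},{"dp":[-9.2,-17,4],"twist":0,"fingers":0.5},{"dp":[-9.2,-17,4],"twist":0,"fingers":0.5}]'; python3 - <<'E'
from h import *
c=cam('wrist'); P=cloud(c); print(c['depth'].min(), -c['R'].T@c['t'])
print(proj(c,[.508,-.0077,.15]),todp([.508,-.0077,.132]))
Q=P.reshape(-1,3);Q=Q[(Q[:,2]>.11)&(Q[:,2]<.155)&(abs(Q[:,0]-.508)<.025)&(abs(Q[:,1]+.008)<.025)]
print(len(Q)); 
if len(Q): print(Q.mean(0),cv2.minAreaRect((Q[Q[:,2]>.145][:,:2]*1000).astype(np.float32)))
cv2.imwrite('pics/w1.png',c['pixels'])
E
```

```text
time_s: 1.85
tool_pos: [0.5063, -0.0061, 0.1996]
tool_rot: [-179.9, -0.2, 172.9]
force: [-0.3, 0.3, -0.2]
grip_width: 0.0433
grasp_force: 0.0
0.0 [0.44073544 0.00222125 0.34246183]
(np.float64(321.09867697030995), np.float64(233.2923479190943)) [-0.13033605 -0.20227332  6.87321561]
601
[ 0.50352259 -0.00991092  0.14115522] ((506.1827087402344, -10.138063430786133), (11.506897926330566, 12.362031936645508), 83.0296859741211)
```

View pics/w1.png

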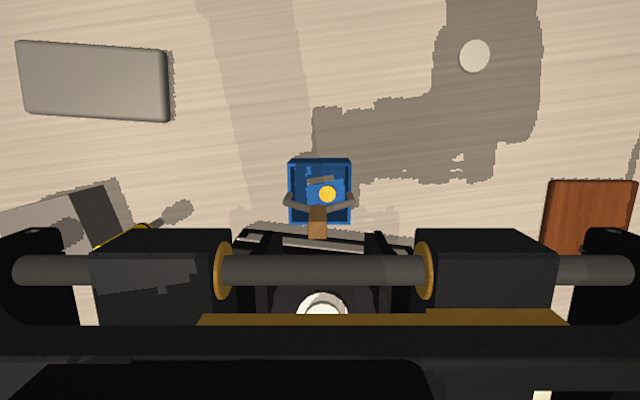

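The wrist view shows the grip post at (317,222), midway between the fingers and on the position measured from above. I'll go down and grip it.

```bash
python3 -m jog '[{"dp":[-0.1,0,3.5],"twist":0,"fingers":0.5},{"dp":[-0.1,0,6.8],"twist":0,"fingers":0.5},{"dp":[-0.1,0,6.8],"twist":0,"fingers":0.4},{"dp":[-0.1,0,6.8],"twist":0,"fingers":0},{"dp":[-0.1,0,6.8],"twist":0,"fingers":0},{"dp":[-0.1,0,6.8],"twist":0,"fingers":0},{"dp":[-0.1,0,6.8],"twist":0,"fingers":0}]' 20
```

```text
time_s: 2.78
tool_pos: [0.5089, -0.006, 0.1338]
tool_rot: [180.0, 0.0, 173.0]
force: [0.5, -1.1, 1.8]
grip_width: 0.0118
grasp_force: 20.0
```

```bash
python3 -m jog '[{"dp":[0,0,-3],"twist":0,"fingers":0},{"dp":[0,0,-6],"twist":0,"fingers":0},{"dp":[0,0,-9],"twist":0,"fingers":0},{"dp":[0,0,-9.3],"twist":0,"fingers":0},{"dp":[0,0,-9.3],"twist":0,"fingers":0}]'; python3 -c "
from h import *
print(todp([.489,.2857,.225]),todp([.5435,.279,.225]))"
```

```text
time_s: 3.4
tool_pos: [0.5082, -0.0059, 0.2254]
tool_rot: [-180.0, -0.1, 173.0]
force: [-0.1, 0.6, -2.3]
grip_width: 0.0118
grasp_force: 20.0
[ 5.47131295 28.70300933  0.04657366] [-1.97131996e-02  2.87046173e+01  4.11689105e-02]
```

```bash
python3 -m jog '[{"dp":[0.8,4,0],"twist":0,"fingers":0},{"dp":[1.5,8.5,0],"twist":0,"fingers":0},{"dp":[2.5,13,0],"twist":0,"fingers":0},{"dp":[3.5,17.5,0],"twist":0,"fingers":0},{"dp":[4.3,22,0],"twist":0,"fingers":0},{"dp":[5,26,0],"twist":0,"fingers":0},{"dp":[5.5,28.7,0],"twist":0,"fingers":0},{"dp":[5.5,28.7,0],"twist":0,"fingers":0}]'; python3 - <<'E'
from h import *
print(todp([.5435,.279,.225]))
c=cam('side');o=env.get_obs(); x,y,z=o['tool_pos']; print(proj(c,[.5435,.279,.15]),proj(c,[x,y,z-.03]))
u,v=map(int,proj(c,[.52,.28,.13])); cv2.imwrite('pics/s2.png',cv2.resize(c['pixels'][v-75:v+75,u-100:u+100],(800,600),interpolation=cv2.INTER_CUBIC)); print(u-100,v-75)
E
```

```text
time_s: 4.4
tool_pos: [0.4873, 0.2881, 0.2238]
tool_rot: [-179.9, -0.2, 173.2]
force: [0.4, -0.7, -1.6]
grip_width: 0.0117
grasp_force: 20.0
[-5.69161981 -0.24255323 -0.13370602]
(np.float64(260.30761824713966), np.float64(107.28232265021528)) (np.float64(238.58380864760136), np.float64(97.12705899352007))
153 39
```

View pics/s2.png

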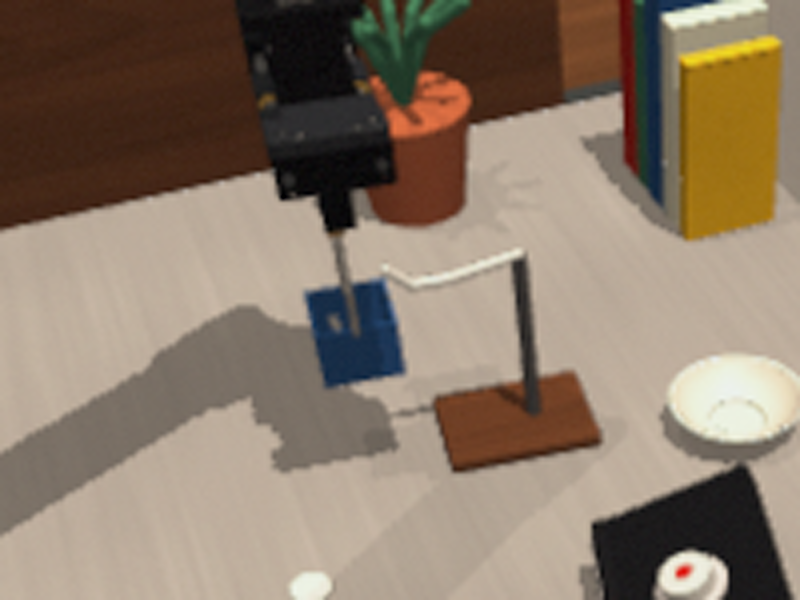

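The caddy hangs from the gripper at crop (350,330), with its peak above and short of the hook tip at (385,268). The way is clear, so I'll go over the seat and down.

```bash
python3 -m jog '[{"dp":[-2,0,0],"twist":0,"fingers":0},{"dp":[-4,-0.2,0],"twist":0,"fingers":0},{"dp":[-5.6,-0.2,0],"twist":0,"fingers":0},{"dp":[-5.6,-0.2,0],"twist":0,"fingers":0},{"dp":[-5.6,-0.2,1.5],"twist":0,"fingers":0},{"dp":[-5.6,-0.2,3],"twist":0,"fingers":0},{"dp":[-5.6,-0.2,3.4],"twist":0,"fingers":0},{"dp":[-5.6,-0.2,3.4],"twist":0,"fingers":0}]'
```

```text
time_s: 5.45
tool_pos: [0.544, 0.2769, 0.1917]
tool_rot: [-180.0, -0.0, 173.0]
force: [-0.1, 0.8, -0.7]
grip_width: 0.0122
grasp_force: 20.0
```

```bash
python3 -m jog '[{"dp":[0,0,0.3],"twist":0,"fingers":0},{"dp":[0,0,0.6],"twist":0,"fingers":0},{"dp":[0,0,0.7],"twist":0,"fingers":0},{"dp":[0,0,0.7],"twist":0,"fingers":0}]'
```

```text
time_s: 5.95
tool_pos: [0.5446, 0.2771, 0.1854]
tool_rot: [180.0, 0.0, 173.0]
force: [0.3, 0.9, -0.9]
grip_width: 0.0117
grasp_force: 20.0
```

```bash
python3 -m jog '[{"dp":[0,0,0.2],"twist":0,"fingers":0},{"dp":[0,0,0.35],"twist":0,"fingers":0},{"dp":[0,0,0.45],"twist":0,"fingers":0},{"dp":[0,0,0.45],"twist":0,"fingers":0}]'; python3 - <<'E'
from h import *
c=cam('side')
u,v=map(int,proj(c,[.54,.28,.12])); cv2.imwrite('pics/s3.png',cv2.resize(c['pixels'][v-52:v+53,u-70:u+70],(800,600),interpolation=cv2.INTER_CUBIC))
E
```

```text
time_s: 6.45
tool_pos: [0.5451, 0.2777, 0.184]
tool_rot: [179.8, 0.1, 173.0]
force: [-2.2, -0.3, 11.2]
grip_width: 0.0118
grasp_force: 20.0
```

View pics/s3.png

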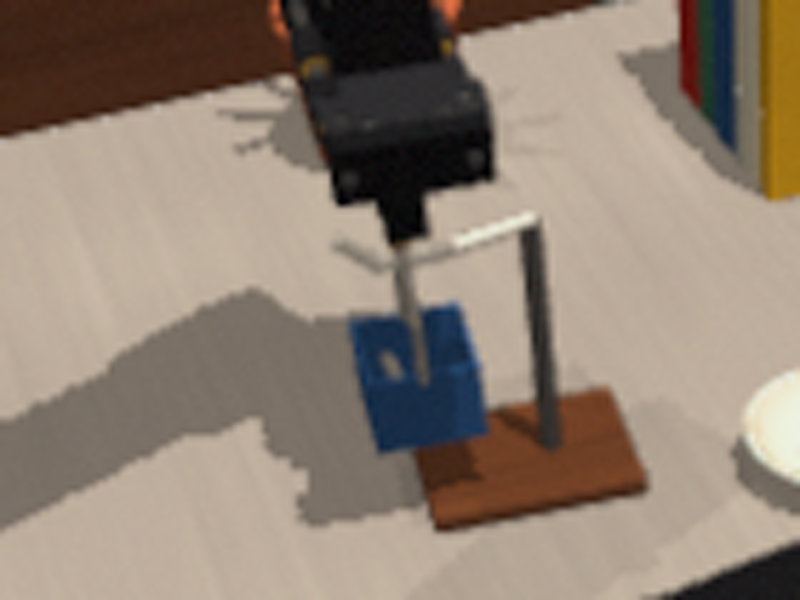

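The handle's peak rests on the level seat at crop (400,260), with the tip upturned to the left, and the upward force of 11 N confirms contact. I'll ease off, let go and retreat upward.

```bash
python3 -m jog '[{"dp":[0,0,-0.2],"twist":0,"fingers":0},{"dp":[0,0,-0.2],"twist":0,"fingers":0.15},{"dp":[0,0,-0.2],"twist":0,"fingers":0.4},{"dp":[0,0,-0.2],"twist":0,"fingers":0.6},{"dp":[0,0,-2],"twist":0,"fingers":0.6},{"dp":[0,0,-5],"twist":0,"fingers":0.6},{"dp":[0,0,-8],"twist":0,"fingers":0.6},{"dp":[0,0,-9],"twist":0,"fingers":0.6}]'; python3 - <<'E'
from h import *
c=cam('side')
u,v=map(int,proj(c,[.54,.28,.12])); cv2.imwrite('pics/s4.png',cv2.resize(c['pixels'][v-52:v+53,u-70:u+70],(800,600),interpolation=cv2.INTER_CUBIC))
print(todp([.522,-.274,.26]))
E
```

```text
time_s: 7.5
tool_pos: [0.5456, 0.2772, 0.2741]
tool_rot: [179.8, 0.2, 173.0]
force: [-0.6, -0.8, 0.2]
grip_width: 0.0515
grasp_force: 0.0
[ -4.40026847 -55.00101781   1.26768768]
```

View pics/s4.png

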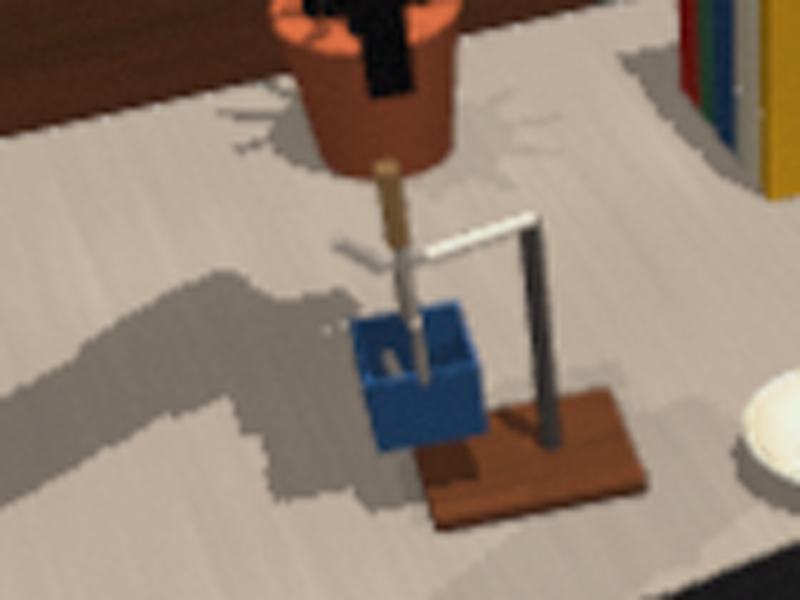

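The caddy hangs free on the seat, with the gripper clear above it. Next is the gauge.

```bash
python3 -m jog '[{"dp":[-0.5,-6,0],"twist":2,"fingers":0.6},{"dp":[-1,-12,0],"twist":4,"fingers":0.6},{"dp":[-1.5,-18,0],"twist":6.4,"fingers":0.6},{"dp":[-2,-24,0],"twist":6.4,"fingers":0.6},{"dp":[-2.5,-30,0],"twist":6.4,"fingers":0.6},{"dp":[-3,-36,0],"twist":6.4,"fingers":0.6},{"dp":[-3.5,-42,0],"twist":6.4,"fingers":0.6},{"dp":[-4,-48,0],"twist":6.4,"fingers":0.6}]'; python3 -c "
from h import *
print(todp([.522,-.274,.18]))"
```

```text
time_s: 8.55
tool_pos: [0.5248, -0.206, 0.27]
tool_rot: [180.0, -0.0, 166.6]
force: [0.3, 0.5, 0.3]
grip_width: 0.0525
grasp_force: 0.0
[-1.30968891 -6.67905059  9.00112422]
```

```bash
python3 -m jog '[{"dp":[-0.6,-3,0],"twist":0,"fingers":0.6},{"dp":[-1.3,-6.3,0],"twist":0,"fingers":0.6},{"dp":[-1.3,-6.3,3],"twist":0,"fingers":0.6},{"dp":[-1.3,-6.3,7],"twist":0,"fingers":0.6},{"dp":[-1.3,-6.3,9],"twist":0,"fingers":0.6},{"dp":[-1.3,-6.3,9],"twist":0,"fingers":0.6}]'; python3 - <<'E'
from h import *
print(todp([.522,-.274,.105]))
c=cam('wrist');P=cloud(c);Q=P.reshape(-1,3);m=(Q[:,2]>.125)&(Q[:,2]<.142)&(abs(Q[:,0]-.522)<.03)&(abs(Q[:,1]+.274)<.03)
Q=Q[m];print(len(Q),Q.mean(0) if len(Q) else 0, cv2.minAreaRect((Q[:,:2]*1000).astype(np.float32)) if len(Q) else 0)
E
```

```text
time_s: 9.3
tool_pos: [0.5225, -0.2681, 0.1791]
tool_rot: [180.0, -0.2, 166.6]
force: [0.1, 0.1, 0.0]
grip_width: 0.0521
grasp_force: 0.0
[-0.10981404 -0.58390809  7.41225049]
1398 [ 0.51908891 -0.27726304  0.1341569 ] ((520.3302001953125, -277.753173828125), (24.89177131652832, 25.652423858642578), 74.3793716430664)
```

```bash
python3 -m jog '[{"dp":[-0.1,-0.7,0],"twist":0,"fingers":0.6},{"dp":[-0.1,-0.7,3.5],"twist":0,"fingers":0.6},{"dp":[-0.1,-0.7,7],"twist":0,"fingers":0.6},{"dp":[-0.1,-0.7,7.4],"twist":0,"fingers":0.4},{"dp":[-0.1,-0.7,7.4],"twist":0,"fingers":0.2},{"dp":[-0.1,-0.7,7.4],"twist":0,"fingers":0.2},{"dp":[-0.1,-0.7,7.4],"twist":0,"fingers":0.2},{"dp":[-0.1,-0.7,7.4],"twist":0,"fingers":0.2}]' 8
```

```text
time_s: 10.35
tool_pos: [0.524, -0.2765, 0.1085]
tool_rot: [-180.0, 0.2, 166.6]
force: [-0.6, -0.5, 5.5]
grip_width: 0.0256
grasp_force: 8.0
```

```bash
python3 -m jog '[{"dp":[0,0,-1],"twist":0,"fingers":0.2},{"dp":[0,0,-2],"twist":0,"fingers":0.2},{"dp":[0,0,-2.7],"twist":0,"fingers":0.2},{"dp":[0,0,-2.7],"twist":0,"fingers":0.2}]'
```

```text
time_s: 10.85
tool_pos: [0.5233, -0.2759, 0.1345]
tool_rot: [180.0, 0.1, 166.6]
force: [-0.4, 0.4, -1.5]
grip_width: 0.0258
grasp_force: 8.0
```

```bash
python3 -m jog '[{"dp":[0.5,0,0],"twist":0,"fingers":0.2},{"dp":[1,0,0],"twist":0,"fingers":0.2},{"dp":[1.5,0,0],"twist":0,"fingers":0.2},{"dp":[2,0,0],"twist":0,"fingers":0.2},{"dp":[2.5,0,0],"twist":0,"fingers":0.2},{"dp":[3,0,0],"twist":0,"fingers":0.2},{"dp":[3.4,0,0],"twist":0,"fingers":0.2},{"dp":[3.4,0,0],"twist":0,"fingers":0.2}]'; python3 - <<'E'
from h import *
c=cam('side')
u,v=map(int,proj(c,[.51,-.27,.09])); cv2.imwrite('pics/s5.png',cv2.resize(c['pixels'][v-52:v+53,u-70:u+70],(800,600),interpolation=cv2.INTER_CUBIC)); print(u-70,v-52,env.get_obs()['wrist_torque'])
E
```

```text
time_s: 11.85
tool_pos: [0.4893, -0.2677, 0.1338]
tool_rot: [180.0, -0.0, 166.6]
force: [-0.0, -0.7, -0.8]
grip_width: 0.0257
grasp_force: 8.0
256 219 [-0.13621723 -0.04658843 -0.00472134]
```

View pics/s5.png

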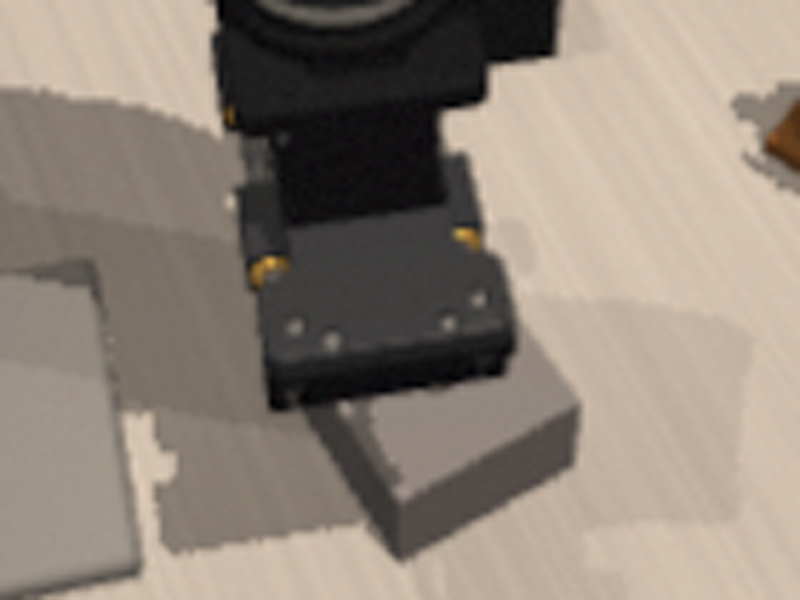

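The gripper hides the gauge here; only the holder at crop (450,450) shows. I'll tighten, draw the gauge out along its tilted axis, and measure the tilt in the open.

```bash
python3 -m jog '[{"dp":[0,0,0],"twist":0,"fingers":0.2},{"dp":[0,0,0],"twist":0,"fingers":0.2},{"dp":[0.4,0,-1],"twist":0,"fingers":0.2},{"dp":[0.8,0,-2.2],"twist":0,"fingers":0.2},{"dp":[1.6,0,-5],"twist":0,"fingers":0.2},{"dp":[2,0,-10],"twist":0,"fingers":0.2},{"dp":[2,0,-14],"twist":0,"fingers":0.2},{"dp":[2,0,-14],"twist":0,"fingers":0.2}]' 40; python3 - <<'E'
from h import *
o=env.get_obs();p=np.array(o['tool_pos']);Rt=R.from_euler('xyz',o['tool_rot'],degrees=True).as_matrix();print(p,o['grasp_force'],o['grip_width'])
for n in('side','top','wrist'):
    c=cam(n);P=cloud(c);L=((P-p)@Rt)  # tool frame
    px=c['pixels'].astype(int); yel=(px[...,2]>90)&(px[...,0]<px[...,2]*.5)&(px[...,1]>px[...,2]*.6)
    near=(abs(L[...,0])<.06)&(abs(L[...,1])<.02)
    m=near&(L[...,2]>.02)&(L[...,2]<.11)
    Q=L[m]; print(n,m.sum(),(near&yel).sum())
    for a in np.arange(.02,.11,.01):
        q=Q[(Q[:,2]>=a)&(Q[:,2]<a+.01)]
        if len(q)>3: print(round(a,2),len(q),np.median(q,0).round(4),np.ptp(q[:,0]).round(4))
    u,v=map(int,proj(c,p+[0,0,-.05])); print(u,v)
    if n=='side': cv2.imwrite('pics/s6.png',cv2.resize(c['pixels'][max(0,v-60):v+60,u-80:u+80],(800,600),interpolation=cv2.INTER_CUBIC))
E
```

```text
time_s: 12.9
tool_pos: [0.4715, -0.2642, 0.2781]
tool_rot: [180.0, 0.4, 166.6]
force: [0.5, -0.6, -1.4]
grip_width: 0.0257
grasp_force: 40.0
[ 0.47154641 -0.26423493  0.2780982 ] 39.99902731273323 0.025669347706713388
side 88 58
0.04 9 [-0.0165 -0.0143  0.0485] 0.0109
0.05 10 [-0.015  -0.013   0.0535] 0.0142
0.06 16 [-0.0252 -0.0059  0.0661] 0.0101
0.07 24 [-0.0269 -0.0059  0.0738] 0.0135
0.08 23 [-0.0323 -0.0059  0.0849] 0.012
0.09 6 [-0.0313 -0.0059  0.0926] 0.0092
305 235
top 0 0
404 237
wrist 78 3189
0.02 78 [ 0.0108 -0.012   0.0221] 0.008
321 234
```

View pics/s6.png

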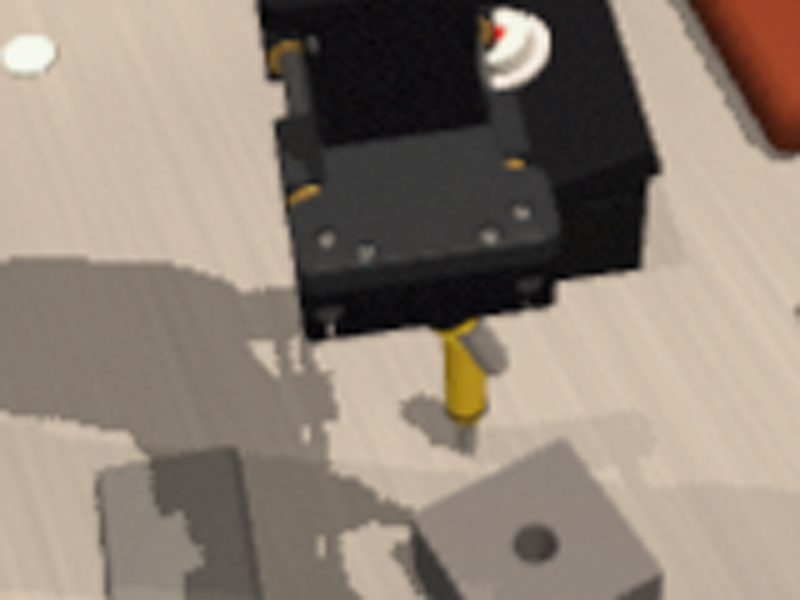

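The steel stem at crop (485,345) protrudes tilted from the gripper, with the holder's hole empty at (535,543). The depth points give a tilt of about 20°. I'll move to a pose above the button, then fit the axis and tip.

```bash
python3 -c "
from h import *
print(todp([.5693,-.0082,.235]))"
```

```text
[-3.78995182 27.07673188  3.82481531]
```

```bash
python3 -m jog '[{"dp":[-0.6,4,0],"twist":0,"fingers":0.2},{"dp":[-1.2,9,0],"twist":0,"fingers":0.2},{"dp":[-1.8,14,0],"twist":0,"fingers":0.2},{"dp":[-2.5,19,0],"twist":0,"fingers":0.2},{"dp":[-3.2,23.5,0],"twist":0,"fingers":0.2},{"dp":[-3.8,27,0],"twist":0,"fingers":0.2},{"dp":[-3.8,27,2],"twist":0,"fingers":0.2},{"dp":[-3.8,27,3.8],"twist":0,"fingers":0.2}]'
cat > fit.py <<'E'
from h import *
from scipy.optimize import least_squares
def fit():
    o=env.get_obs();p=np.array(o['tool_pos']);Rt=R.from_euler('xyz',o['tool_rot'],degrees=True).as_matrix()
    c=cam('side');P=cloud(c);L=(P-p)@Rt
    ax=np.array([-np.sin(.35),0,np.cos(.35)])
    s=L@ax; d=np.linalg.norm(L-s[...,None]*ax,axis=-1)
    m=(d<.013)&(s>.063)&(s<.115); Q=L[m]
    # axis through (x0,y0,0) tilted a (about tool y), b sideways; stem radius 6 mm; weak priors
    def f(q):
        a,b,x0,y0=q; e=np.array([-np.sin(a)*np.cos(b),np.sin(b),np.cos(a)*np.cos(b)]); r=Q-[x0,y0,0]
        return np.r_[(np.linalg.norm(np.cross(r,e),axis=1)-.006)/.002, b/.02, x0/.002, y0/.001]
    r=least_squares(f,[.35,0,0,0],loss='soft_l1'); a,b,x0,y0=r.x
    e=np.array([-np.sin(a)*np.cos(b),np.sin(b),np.cos(a)*np.cos(b)])
    s=(Q-[x0,y0,0])@e
    print('tcp',p.round(4),'n',len(Q),'tilt',np.degrees(a).round(1),'side',np.degrees(b).round(1),'off',x0.round(4),y0.round(4),'cost',r.cost.round(2),'s max',np.sort(s)[-5:].round(4))
    tip=p+Rt@(np.array([x0,y0,0])+e*.103); print('tip',tip.round(4),'axis',(-Rt@e).round(3))
    return c,tip
E
python3 - <<'E'
from fit import *
c,tip=fit(); fit()
B=np.array([.6137,-.0188,.09]);n=np.array([-.3336,.0796,.939])
print('tip above button along n',(tip-B)@n,'lateral',(tip-B)-((tip-B)@n)*n)
u,v=map(int,proj(c,tip)); print(proj(c,tip),proj(c,B))
cv2.imwrite('pics/s7.png',cv2.resize(c['pixels'][v-40:v+35,u-50:u+50],(800,600),interpolation=cv2.INTER_CUBIC)); print(u-50,v-40)
E
```

```text
time_s: 14.05
tool_pos: [0.569, -0.0093, 0.2333]
tool_rot: [-179.9, -0.2, 166.6]
force: [0.4, -1.3, -1.3]
grip_width: 0.0251
grasp_force: 40.0
tcp [ 0.569  -0.0093  0.2333] n 53 tilt 19.7 side -0.2 off 0.0006 -0.0005 cost 7.53 s max [0.098  0.098  0.0989 0.0992 0.1005]
tip [ 0.6017 -0.0181  0.1363] axis [-0.324  0.083  0.942]
tcp [ 0.5676 -0.0098  0.2309] n 51 tilt 19.7 side -0.2 off 0.0005 -0.0003 cost 5.09 s max [0.096  0.097  0.0989 0.1002 0.1004]
tip [ 0.6001 -0.0187  0.1337] axis [-0.32   0.084  0.944]
tip above button along n 0.04751074086557627 lateral [ 0.00380078 -0.00305786  0.00164261]
(np.float64(318.87647024279033), np.float64(168.5448463177787)) (np.float64(323.54397367870416), np.float64(180.7089104562995))
268 128
```

View pics/s7.png

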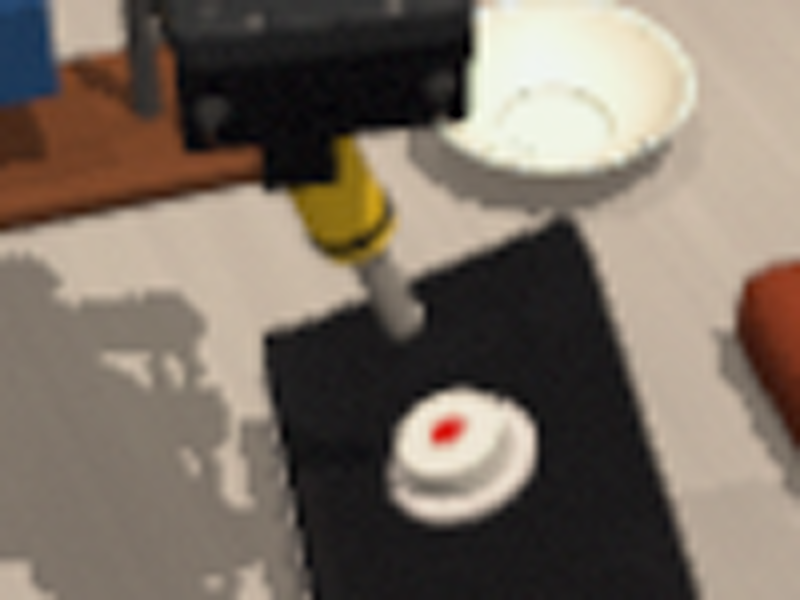

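The stem at crop (403,335) leans at 19.7°, square to the button, with the red dot at (448,431). I'll approach to about 10 mm along the button axis, correcting sideways by a few mm.

```bash
python3 -m jog '[{"dp":[0.2,0.1,0.8],"twist":0,"fingers":0.2},{"dp":[-0.2,0.1,1.8],"twist":0,"fingers":0.2},{"dp":[-0.5,0.1,2.7],"twist":0,"fingers":0.2},{"dp":[-0.8,0.1,3.5],"twist":0,"fingers":0.2},{"dp":[-0.8,0.1,3.5],"twist":0,"fingers":0.2},{"dp":[-0.8,0.1,3.5],"twist":0,"fingers":0.2}]'
python3 - <<'E'
from fit import *
T=[]
for i in range(3): c,tip=fit(); T.append(tip)
tip=np.mean(T,0); n=np.array([-.3336,.0796,.939])
p=c['pixels'].astype(int)[160:210,300:350]; m=(p[...,2]>p[...,1]*1.7)&(p[...,2]>90); v,u=np.nonzero(m)
B=world(c,u.mean()+300,v.mean()+160,.09); d=tip-B; print(m.sum(),B,'along',d@n,'lat',d-(d@n)*n, env.get_obs()['force'])
E
```

```text
time_s: 14.9
tool_pos: [0.5782, -0.0104, 0.2009]
tool_rot: [180.0, 0.0, 166.6]
force: [-0.1, 0.1, -0.8]
grip_width: 0.0251
grasp_force: 40.0
tcp [ 0.5782 -0.0104  0.2009] n 56 tilt 19.8 side -0.4 off 0.0005 -0.0005 cost 12.6 s max [0.1141 0.1143 0.1147 0.1149 0.1149]
tip [ 0.6113 -0.0196  0.104 ] axis [-0.327  0.086  0.941]
tcp [ 0.5782 -0.0103  0.2011] n 56 tilt 20.2 side -1.1 off 0.0012 0.0002 cost 13.24 s max [0.1151 0.1152 0.1153 0.1156 0.1156]
tip [ 0.6113 -0.0199  0.1045] axis [-0.332  0.098  0.938]
tcp [ 0.5783 -0.0103  0.2012] n 56 tilt 19.1 side -0.6 off -0.0 -0.0002 cost 13.9 s max [0.1144 0.1145 0.1147 0.1147 0.115 ]
tip [ 0.6109 -0.0193  0.1039] axis [-0.317  0.085  0.945]
8 [ 0.61250661 -0.02044722  0.09      ] along 0.013794289104676862 lat [ 0.00325654 -0.00028479  0.0011907 ] [ 0.19189757 -0.32441629 -0.95110124]
```

```bash
python3 -m jog '[{"dp":[0.2,0,0.1],"twist":0,"fingers":0.2},{"dp":[0,0,0.6],"twist":0,"fingers":0.2},{"dp":[-0.15,0,1.0],"twist":0,"fingers":0.2},{"dp":[-0.25,0,1.3],"twist":0,"fingers":0.2},{"dp":[-0.35,0,1.55],"twist":0,"fingers":0.2},{"dp":[-0.42,0,1.76],"twist":0,"fingers":0.2},{"dp":[-0.42,0,1.76],"twist":0,"fingers":0.2},{"dp":[-0.42,0,1.76],"twist":0,"fingers":0.2}]'
cat > st.py <<'E'
from fit import *
F=[];T=[]
for i in range(3): c,tip=fit(); o=env.get_obs(); F.append(o['force']); T.append(tip)
print('F',np.mean(F,0).round(2))
# tray front from top camera: points ahead of block face, z 5..33mm
t=cam('top');P=cloud(t); ex=np.array([-.973,.232]); 
for n,q in (('top',P),('side',cloud(c))):
    Q=q.reshape(-1,3); Q=Q[(Q[:,2]>.012)&(Q[:,2]<.034)]; B=np.array([.621,-.019])
    r=Q[:,:2]-B; f=r@ex; s=r@np.array([.232,.973]); m=(abs(s)<.08)&(f>.045)&(f<.125); print(n,m.sum(),np.percentile(f[m],[5,50,90,97]).round(4) if m.sum() else '')
E
python3 st.py
```

```text
time_s: 16.05
tool_pos: [0.582, -0.0113, 0.1834]
tool_rot: [180.0, -0.0, 166.6]
force: [-2.4, 0.4, 1.2]
grip_width: 0.0253
grasp_force: 40.0
tcp [ 0.582  -0.0113  0.1834] n 85 tilt 20.2 side -0.6 off 0.0012 -0.0006 cost 49.47 s max [0.1047 0.1049 0.1049 0.1051 0.1054]
tip [ 0.6151 -0.0209  0.0867] axis [-0.334  0.09   0.938]
tcp [ 0.582  -0.0114  0.1834] n 88 tilt 20.9 side -0.6 off 0.0022 -0.0001 cost 60.63 s max [0.1045 0.1046 0.1049 0.105  0.1071]
tip [ 0.6154 -0.0206  0.0872] axis [-0.345  0.094  0.934]
tcp [ 0.582  -0.0113  0.1833] n 88 tilt 21.9 side -0.7 off 0.0036 0.0001 cost 56.39 s max [0.1058 0.1059 0.1062 0.1063 0.1071]
tip [ 0.6156 -0.0205  0.0878] axis [-0.36   0.098  0.928]
F [-1.62  0.42  1.73]
top 142 [0.0557 0.0661 0.0744 0.0748]
side 205 [0.058  0.0692 0.0758 0.0762]
```

```bash
python3 -m jog '[{"dp":[-0.04,0,0.1],"twist":0,"fingers":0.2},{"dp":[-0.08,0,0.2],"twist":0,"fingers":0.2},{"dp":[-0.12,0,0.32],"twist":0,"fingers":0.2},{"dp":[-0.15,0,0.41],"twist":0,"fingers":0.2},{"dp":[-0.15,0,0.41],"twist":0,"fingers":0.2},{"dp":[-0.15,0,0.41],"twist":0,"fingers":0.2}]'
python3 st.py; python3 - <<'E'
from h import *
c=cam('side');cv2.imwrite('pics/s8.png',cv2.resize(c['pixels'][95:245,225:425],(800,600),interpolation=cv2.INTER_CUBIC))
E
```

```text
time_s: 17.0
tool_pos: [0.5836, -0.0116, 0.1792]
tool_rot: [180.0, 0.0, 166.6]
force: [-3.5, -0.3, 4.1]
grip_width: 0.0254
grasp_force: 40.0
tcp [ 0.5836 -0.0116  0.1792] n 84 tilt 20.3 side -0.8 off 0.0011 -0.0003 cost 48.0 s max [0.1041 0.1044 0.1045 0.1047 0.1064]
tip [ 0.6168 -0.0213  0.0826] axis [-0.334  0.094  0.938]
tcp [ 0.5835 -0.0117  0.1791] n 87 tilt 20.7 side -0.7 off 0.0016 -0.0001 cost 58.87 s max [0.1052 0.1052 0.1058 0.1062 0.1066]
tip [ 0.617  -0.0211  0.0828] axis [-0.341  0.095  0.935]
tcp [ 0.5836 -0.0117  0.1792] n 84 tilt 21.8 side -0.5 off 0.0034 -0.0004 cost 50.17 s max [0.105  0.1051 0.1051 0.1055 0.1065]
tip [ 0.6171 -0.0211  0.0835] axis [-0.359  0.095  0.929]
F [-2.95  0.26  3.62]
top 319 [0.0568 0.0725 0.0939 0.0962]
side 548 [0.059  0.0744 0.095  0.0974]
```

View pics/s8.png

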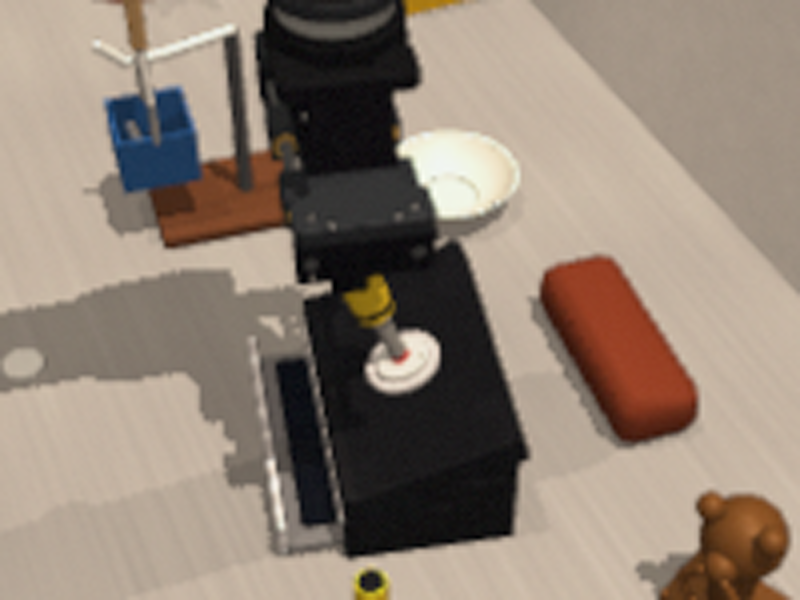

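The tray is about 43 of 50 mm out (crop (270,450)), and the gauge tip is on the red dot at (400,355), about 20° tilted. The push is about 5 N, and the caddy hangs still on the hook at (150,135). I'm handing it in.

```bash
python3 -c "
from cell import env
print(env.sign_off())"
```

```text
the job is handed in; nothing more can be done
None
```

I hung the caddy on the hook and let go of it, then handed in with the gauge held on the red dot, within about 2° of square to the button, pushing with about 5 N and the tray about 43 of 50 mm out; the verdict was not shown.

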